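# Isolate a part hopper and dump its batch through the drop-bottom

### The job

Switch off the hopper's feeder first: swing the handle of the grey isolator box round until the padlock hole in its end lies over the hole in the fixed hasp, so that a padlock shackle would go through both, and let go of it there. Then draw the latch bolt under the hopper's guard rail so that the hinged floor swings open and all five brass cable glands drop into the metal tray below. Leave the isolator at off with its holes in line, and leave the bottle, glue, tools and coupling on the bench where they are.

Things in the scene. Friction and masses are not known exactly. Their poses are not given: they have to be found in the camera images.
- hopper: fixed stand with a square sheet-steel hopper, open on top. Origin on the bench under the hopper's centre, z up; its front, with the latch, looks along its own -x (roughly to the robot's right). Front sheet 190 mm wide, its face at x=-64 mm, from z=175 to 255 mm; the hopper is 128 mm square. Four 20 mm posts at x=-70 and +85, y=+-105
- guard_rail (a point): middle of a level dark rail, 12 mm thick, 160 mm long along the hopper's y, 129 mm before the hopper's centre, 278 mm up, on two arms from the front sheet at y=+-80. It bars the way to the bolt's grip from straight above: come from the front, below the rail, the tool pointing down and towards the hopper, leaning about 40 degrees (35 to 45) from vertical
- bolt_grip (a point): middle of the latch bolt's grip, a dark steel plate 12 mm thick (along the hopper's y), 24 mm high, jutting level along the hopper's -x by 45 mm, from 81 to 126 mm before its centre; this point: hopper x=-111, y=-20, z=165 mm with the bolt shut. Axes as the hopper's. The bolt is a 12 x 10 mm bar, 100 mm long along y, low on the front face
- bolt (a joint): travel of the latch bolt along the hopper's -y, m: 0 shut (start), stop at 0.045; the tongue of the floor comes free at about 0.032. It slides against about 3 N friction and stays where it is left
- trapdoor (a joint): angle of the hopper's hinged steel floor, rad: 0 shut, 1.25 hanging fully open. 118 mm square, top at z=175 mm when shut, hinged at the hopper's back (+x); it falls open by its own weight once the bolt is drawn
- tray: loose open aluminium tray, 170 x 170 x 45 mm high, wall 4 mm, 0.8 kg, already standing centred below the hopper; origin at the centre of its underside
- gland0_mid (a point): centre of a brass cable gland, a turned part 32 mm across and 30 mm high; starts standing on the hopper's floor
- gland1_mid (a point): centre of a brass cable gland, a turned part 32 mm across and 30 mm high; starts standing on the hopper's floor
- gland2_mid (a point): centre of a brass cable gland, a turned part 32 mm across and 30 mm high; starts standing on the hopper's floor
- gland3_mid (a point): centre of a brass cable gland, a turned part 32 mm across and 30 mm high; starts standing on the hopper's floor
- gland4_mid (a point): centre of a brass cable gland, a turned part 32 mm across and 30 mm high; starts standing on the hopper's floor
- handle_pivot (a point): axis of the isolator's handle, at the top of the handle's hub, 83 mm above the bench. The isolator is a fixed grey box 130 x 130 mm, 66 mm high, and this is the centre of its top
- handle (a joint): angle of the isolator's black handle, rad, growing counter-clockwise seen from above: starts between 0 and 0.4 (on); 1.40 is off, with the padlock holes in line; it can overshoot, up to the stop at 1.75. Stiff (about 3 N at the knob); stays where it is left
- handle_grip (a point): the upright round knob on the handle, 24 mm diameter, from 83 to 127 mm above the bench; this point is on its axis, 106 mm above the bench, 65 mm from the pivot
- handle_hole (a point): centre of the 12 mm padlock hole in the flat end of the handle, 79 mm above the bench, 88 mm from the pivot in the same direction as the knob; it turns with the handle. The padlock's shackle is 7 mm thick, so the holes must agree within 5 mm
- hasp_hole (a point): centre of the 12 mm hole in the fixed steel hasp plate that juts from the box's top edge, 72 mm above the bench, 88 mm from the pivot, just below the handle's level
- spirit_bottle: bystander: white bottle, 70 mm diameter, 170 mm high; origin under its centre
- glue_bottle: bystander: small red bottle, 38 mm diameter, 110 mm high; origin under its centre
- screwdriver: bystander: screwdriver lying flat along its own x
- wrench: bystander: wrench lying flat along its own x
- coupling: bystander: steel ring 48 mm across, 30 mm high; origin under its centre
Things that resemble listed ones, but are neither listed nor needed, are in the scene too. There is more than one size of the part that bears handle_pivot; the job needs the larger.

How it is judged (in metres and radians):
On the way, in this order (a step that is already met when the one before it is completed fails the run):
1. the isolator handle is at off, its padlock hole within 5 mm of the hasp's, and let go (horizontal distance between handle_hole and hasp_hole below 0.005 m and contact force between the fingers and handle below 0.5 N), for 0.2 s.
2. the bolt is drawn and the floor hangs open (value of joint trapdoor above 1 rad and value of joint bolt above 0.025 m), for 0.2 s.
At the end, for the whole second after the job is handed in: The isolator's two padlock holes are within 5 mm of each other seen from above, the floor hangs open (over 1.0 rad), all five glands lie at rest in the tray, and the tray stands level within 50 mm of its place under the hopper (horizontal distance between handle_hole and hasp_hole below 0.005 m and value of joint trapdoor above 1 rad and x of gland0_mid in the frame of tray between -0.085 and 0.085 m and y of gland0_mid in the frame of tray between -0.085 and 0.085 m and z of each of gland0_mid, gland1_mid, gland2_mid, gland3_mid, gland4_mid in the frame of tray below 0.05 m and linear speed of each of gland0, gland1, gland2, gland3, gland4 below 0.05 m/s and x of gland1_mid in the frame of tray between -0.085 and 0.085 m and y of gland1_mid in the frame of tray between -0.085 and 0.085 m and x of gland2_mid in the frame of tray between -0.085 and 0.085 m and y of gland2_mid in the frame of tray between -0.085 and 0.085 m and x of gland3_mid in the frame of tray between -0.085 and 0.085 m and y of gland3_mid in the frame of tray between -0.085 and 0.085 m and x of gland4_mid in the frame of tray between -0.085 and 0.085 m and y of gland4_mid in the frame of tray between -0.085 and 0.085 m and horizontal distance between tray and hopper below 0.05 m and angle between tray's own z axis and vertical below 0.1 rad); the robot touches nothing.
It fails at once if the spirit bottle is moved more than 40 mm (distance of spirit_bottle from where it was at the start of the episode above 0.04 m).
It fails at once if the glue bottle is moved more than 40 mm (distance of glue_bottle from where it was at the start of the episode above 0.04 m).
It fails at once if the screwdriver is moved more than 40 mm (distance of screwdriver from where it was at the start of the episode above 0.04 m).
It fails at once if the wrench is moved more than 40 mm (distance of wrench from where it was at the start of the episode above 0.04 m).
It fails at once if the coupling is moved more than 40 mm (distance of coupling from where it was at the start of the episode above 0.04 m).
It also fails if it takes over 51 s, if anything falls off the work surface, if the arm or the gripper's body presses on something with over 40 N, if the wrist force passes 120 N, or if a joint passes its speed limit or range.

### The arm

A 6-joint arm with a two-finger parallel gripper is mounted at the origin on the work surface. World frame = base frame: x ahead of the robot, y to its left, z up, the work surface at z = 0. Lengths are in mm, angles in rad, forces in N, time in s.
With the tool pointing down it reaches from about 300 to 1000 mm from the base axis. Payload 5.1 kg.
Tool frame: the origin (TCP) lies on the centre line of the jaws, within the pads' length; the fingertips stand 25 mm ahead of it and the grasp point (between the pads) lies 6 mm ahead of it; z points along the fingers, y is the line along which they close (so a half turn about z gives the same grasp; the last joint's range is limited). The gripper opens to 95 mm and grips with 3 to 60 N. Pads are 20 mm wide; open, the fingers measure 119 mm over their backs; the gripper's body (75 mm by 180 mm) begins 59 mm behind the grasp point.
Start: joints at [1.251, 0.124, 1.65, -0, 1.367, -0.083], TCP at [152.508, 631.843, 239.656] pointing down, gripper open.
Joint ranges: [-2.61, 2.61], [-1.02, 2.33], [0.03, 2.71], [-1.35, 4.49], [0.32, 2.68], [-2.91, 2.91]. Speed limits (rad/s): [2.57, 2.57, 3.14, 3.14, 3.14, 3.14].

### API

Orientations are given as a unit quaternion [w, x, y, z].
In Python, from plant import arm gives the robot as it stands.
- The arm moves only by the tool move_arm, never from a script. Its argument "moves" is one flat list of numbers, 6 for each row, row after row: the shift along the tool's x, y, z scaled (see below), then the turn, a rotation vector about the tool's x, y, z scaled (see below). A call has 1 to 20 rows; each row is the pose to reach, as a shift and turn from the pose commanded when the call began, along the tool's axes at that moment; what a row does not reach only later rows make up. The controller multiplies each number of a shift by 0.15 m and each number of a turn by pi/4 rad. A row lasts 1/8 s, in which the tool goes at most 62.5 mm and 10.7 degrees, less where a joint would pass 70% of its speed; a pose out of reach is approached as far as the arm can. A call with a number of a shift or a turn outside -1 to 1 is refused whole. A call with a gripper value outside its range is refused whole. "jaw" is the gripper command: -1 is fully open, 1 is shut, values between are in proportion, set as the call begins (left out, the last holds). The fingers move at their own pace and stop on an object; the grip force is fixed at half the most. Time passes only in rows, so rows that repeat a pose let the fingers close. It gives the time, the measured TCP pose, the force, the opening and the grip force at its end, in the units of the state.
- arm.get_obs(): the state, without advancing time (a new reading comes with each control period).
- arm.camera(name): name is "side" or "top"; returns the picture (480x640x3 uint8, red, green, blue); there is no depth.
- arm.camera_model(name): a dict with "mtx" (3x3 intrinsics, pixels), "k1" (the pictures are not rectified: a ray, as slopes to the right and down, at radius r is drawn at 1 + k1 r^2 times it, then the intrinsics apply), "world_to_cam" (4x4, takes a point from world to camera coordinates). Camera axes: x right, y down, z forward; pixel columns grow to the right and rows downward; lengths in mm; the calibration is good to about 2 mm. A picture is of the moment at which its call begins. camera_model takes no time and is no camera call.
- arm.finish_job(): hands the job in; it is judged then, once.
Trained networks look in the newest picture that a camera, given by its name, has taken for a name from the list of things; names that differ only in an ending like _2 or _b are one class to them, and where a whole thing is asked for, a point or a joint stands for the part that bears it (a point fixed in the world has none). Each returns a list of dicts, best first, with "p" (0 to 1); they miss things now and then, are a little off and sometimes report something else, mostly with a low value. They report only what shows in the picture. A call takes as long as a camera call. They do not tell look-alikes from the thing itself.
- arm.look_for(query, camera): "xyz" ([x, y, z] in mm, in the coordinates of the camera as it stood for that picture, good to about 4 mm: the middle of the surface that is visible of it).
- arm.trace(query, camera): "mask" (480x640 bool, what is visible of it).
- arm.spot_point(query, camera): "xyz" ([x, y, z] in mm, in the coordinates of the camera as it stood for that picture, good to about 4 mm: a listed point, or the origin of a listed thing).
The state is a dict: "time": time; "joint_positions": joint angles; "qvel": joint speeds; "joint_efforts": joint torques, N m; "tool_pos": TCP position; "tool_rot": TCP orientation; "force": force on the tool from outside, world axes, zero at the start; "wrist_torque": the same for the moment, N m; "grip_width": finger opening in mm; "grip_force": force on a finger pad.
Only numpy, scipy, OpenCV 4.12 (cv2) and the standard library are available. Lean on these libraries where they do the work, as an engineer would, in place of code of your own. Each camera call takes 0.05 s, during which the arm holds its last target. There are 200 camera calls.

## Working session

There is one attempt and no reset: what is moved stays moved. The work goes in short steps, Python scripts to look and compute and a tool call to move; the robot and the scene stay as the last step left them, time stands still between calls to the robot, and variables do not carry over. Pictures are saved under pics/ and viewed, at most 10 in all, crops included, and the job is handed in when it is done.

Besides the shell and the picture viewer there is one more tool, called after "Request:" as name(argument=value, ...) on one line, values as JSON. move_arm: Moves the arm, as the interface text tells. Its arguments: {"type":"object","properties":{"moves":{"type":"array","items":{"type":"number","minimum":-1,"maximum":1}},"jaw":{"type":"number"}},"required":["moves"]}

```bash
ls; mkdir -p pics; cat > h.py <<'E'
import numpy as np, cv2
from plant import arm
def w(cam,p):
    T=np.linalg.inv(np.array(arm.camera_model(cam)["world_to_cam"])); return (T@np.r_[p,1])[:3]
def px(cam,P):
    m=arm.camera_model(cam); c=(np.array(m["world_to_cam"])@np.r_[P,1])[:3]; s=c[:2]/c[2]; s=s*(1+m["k1"]*(s@s))
    return (np.array(m["mtx"])@np.r_[s,1])[:2]
def ray(cam,uv,z):
    m=arm.camera_model(cam); K=np.array(m["mtx"]); d=(np.linalg.inv(K)@np.r_[uv,1])[:2]; s=d.copy()
    for _ in range(20): s=d/(1+m["k1"]*(s@s))
    T=np.linalg.inv(np.array(m["world_to_cam"])); v=T[:3,:3]@np.r_[s,1]; o=T[:3,3]
    return o+v*(z-o[2])/v[2]
E
python3 - <<'E'
from h import *
for c in ["top","side"]:
    im=arm.camera(c); cv2.imwrite(f"pics/{c}0.png",im[:,:,::-1])
    for q in ["hopper","guard_rail","bolt_grip","handle_pivot","handle_grip","handle_hole","hasp_hole","tray","spirit_bottle","glue_bottle","screwdriver","wrench","coupling"]:
        r=arm.spot_point(q,c)
        print(c,q,[(round(d["p"],2),w(c,d["xyz"]).round().tolist(),px(c,w(c,d["xyz"])).round().tolist()) for d in r[:3]])
print(arm.get_obs())
E
```

```text
pics
top hopper []
top guard_rail [(0.65, [587.0, 188.0, 186.0], [233.0, 225.0])]
top bolt_grip [(0.81, [569.0, 77.0, 164.0], [281.0, 235.0])]
top handle_pivot [(0.89, [493.0, -280.0, 78.0], [424.0, 274.0])]
top handle_grip [(0.73, [495.0, -213.0, 105.0], [400.0, 272.0]), (0.57, [311.0, -360.0, 78.0], [457.0, 348.0])]
top handle_hole [(0.88, [313.0, -347.0, 60.0], [450.0, 347.0]), (0.67, [491.0, -192.0, 80.0], [390.0, 274.0]), (0.38, [568.0, 79.0, 166.0], [280.0, 235.0])]
top hasp_hole [(0.84, [411.0, -257.0, 71.0], [415.0, 307.0]), (0.64, [235.0, -387.0, 55.0], [466.0, 378.0])]
top tray [(0.83, [584.0, 185.0, -1.0], [245.0, 241.0])]
top spirit_bottle [(0.73, [760.0, -149.0, 3.0], [370.0, 179.0]), (0.16, [567.0, 76.0, 168.0], [281.0, 236.0])]
top glue_bottle [(0.63, [355.0, 382.0, -1.0], [167.0, 325.0]), (0.56, [566.0, 78.0, 167.0], [281.0, 236.0])]
top screwdriver [(0.56, [374.0, -10.0, -2.0], [316.0, 321.0])]
top wrench [(0.8, [813.0, 32.0, 2.0], [303.0, 159.0])]
top coupling [(0.6, [707.0, -28.0, 2.0], [325.0, 197.0])]
side hopper []
side guard_rail [(0.63, [539.0, 71.0, 281.0], [
[... 1122 characters left out ...]
 1.4, 'joint_positions': array([ 1.25139143e+00,  1.23809294e-01,  1.65028721e+00, -8.28612494e-06,
        1.36750835e+00, -8.26098497e-02]), 'qvel': array([ 0.0016259 , -0.00016282, -0.00059812,  0.0005839 ,  0.00187462,
        0.00021072]), 'joint_efforts': array([-5.60201006e-04, -4.17566586e+01, -3.60222960e+01,  7.75088277e-02,
        4.27606422e-02, -1.68795282e-05]), 'tool_pos': array([152.51634499, 631.84476091, 239.65776345]), 'tool_rot': array([ 2.75829279e-06,  1.18120271e-01,  9.92999296e-01, -6.78658771e-06]), 'force': array([-0.1891247 , -0.5945034 ,  0.24104681]), 'wrist_torque': array([0.01732347, 0.00919674, 0.01315415]), 'grip_force': 0.0, 'grip_width': 95.0845102874975}
```

View pics/top0.png

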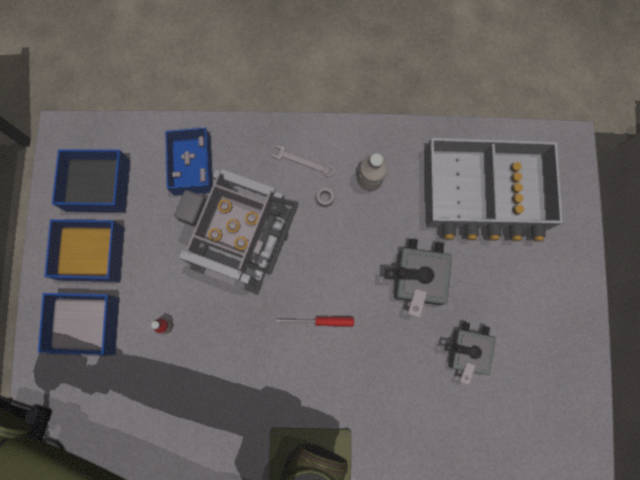

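View pics/side0.png

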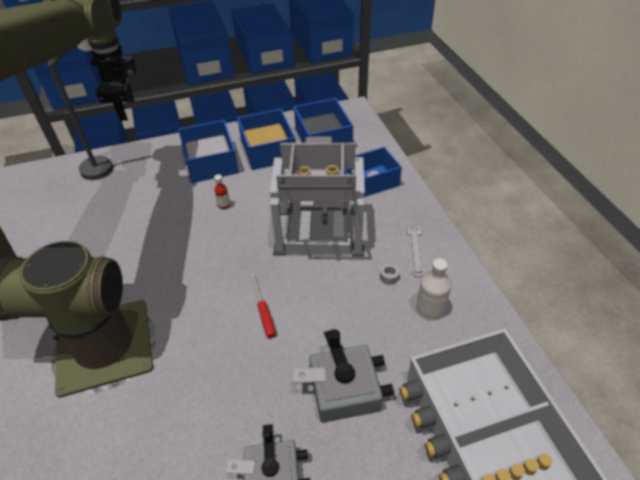

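The top view shows the larger isolator at about pixel (425,275), its handle pointing left (+y) and the hasp at (415,303). The hopper is at (235,230) with its front facing lower right. In the side view the rail is at (315,187), the bolt grip at (324,218) and the larger isolator at (345,372). The smaller look-alike isolator is at (475,352) in the top view.

```bash
cat >> h.py <<'E'
from scipy.spatial.transform import Rotation as Ro
def down(th): # tool y at world angle th (deg)
    t=np.radians(th); c,s=np.cos(t),np.sin(t)
    return Ro.from_matrix(np.array([[-s,c,0],[c,s,0],[0,0,-1.]]))
def pose():
    o=arm.get_obs(); q=o["tool_rot"]; return np.array(o["tool_pos"]),Ro.from_quat(np.r_[q[1:],q[0]])
def row(p0,R0,p,R):
    return np.r_[R0.inv().apply(np.array(p)-p0)/150,(R0.inv()*R).as_rotvec()/(np.pi/4)]
def show(p0,R0,wps):
    for p,R in wps: print(", ".join(f"{v:.3f}" for v in row(p0,R0,p,R)))
E
python3 - <<'E'
from h import *
Z=dict(handle_pivot=83,handle_grip=106,handle_hole=79,hasp_hole=72,guard_rail=278,bolt_grip=165,tray=0)
N=dict(handle_pivot=(493,-279),handle_grip=(495,-212),handle_hole=(491,-192),hasp_hole=(410,-257),guard_rail=(539,71),bolt_grip=(567,78),tray=(584,188))
acc={k:[] for k in Z}
for i in range(3):
  for c in ["top","side"]:
    arm.camera(c)
    for q in Z:
        if i==2 and q=="tray": continue
        for d in arm.spot_point(q,c):
            P=w(c,d["xyz"])
            if np.hypot(*(P[:2]-N[q]))<25: acc[q].append(ray(c,px(c,P),Z[q])[:2])
m={k:np.mean(v,0) for k,v in acc.items()}
for k in m: print(k,m[k].round(1),np.std(acc[k],0).round(1),len(acc[k]))
for k in ["handle_grip","handle_hole","hasp_hole"]:
    d=m[k]-m["handle_pivot"]; print(k,np.hypot(*d),np.degrees(np.arctan2(d[1],d[0])))
# hopper fit
from scipy.optimize import least_squares
L=dict(guard_rail=(-129,0),bolt_grip=(-111,-20),tray=(0,0))
def f(x):
    c,s=np.cos(x[2]),np.sin(x[2]);A=np.array([[c,-s],[s,c]])
    return np.concatenate([A@L[k]+x[:2]-m[k] for k in L])
r=least_squares(f,[584,188,1.2]);print(r.x,np.degrees(r.x[2]),r.fun.round(1))
# transit
p0,R0=pose(); K=np.array([m["handle_grip"][0],m["handle_grip"][1],215])
p,n=p0,6; th0=76.4
for i in range(1,n+1):
    p2=p0+(K-p0)*i/n; th=th0*(1-i/n); print(p2.round()); show(p,R0,[(p2,down(th))]); p,R0=p2,down(th)
print(arm.get_obs()["time"])
E
```

```text
handle_pivot [ 492.3 -277.5] [0.5 2.4] 5
handle_grip [ 494.3 -214.3] [1.4 1.9] 6
handle_hole [ 491.  -194.2] [1.6 1.1] 5
hasp_hole [ 406.8 -256.4] [1.  1.1] 6
guard_rail [542.8  69.8] [2.1 4.1] 5
bolt_grip [568.7  77.5] [0.8 1. ] 6
tray [583.4 190.6] [1.7 6.4] 4
handle_grip 63.22015295565442 88.19891701030645
handle_hole 83.27882653636954 90.9411969114984
hasp_hole 88.12470409276199 166.1588201000396
[583.81676642 190.67109835   1.2507791 ] 71.66436343155976 [ 0.4 -1.6 -0.8  1.5  0.4  0.1]
[209. 491. 236.]
-0.590, -0.825, 0.027, 0.000, -0.000, 0.284
[266. 350. 231.]
-0.757, -0.674, 0.027, 0.000, 0.000, 0.283
[323. 209. 227.]
-0.887, -0.491, 0.027, 0.000, 0.000, 0.283
[380.  68. 223.]
-0.974, -0.283, 0.027, 0.000, 0.000, 0.283
[437. -73. 219.]
-1.012, -0.061, 0.027, 0.000, 0.000, 0.283
[ 494. -214.  215.]
-1.001, 0.163, 0.027, 0.000, 0.000, 0.283
3.7
```

Request:
move_arm(moves=[-0.59,-0.825,0.027,0,0,0.284,-0.59,-0.825,0.027,0,0,0.284,-0.59,-0.825,0.027,0,0,0.284], jaw=-1)

```text
time: 4.08
tool_pos: [210.1, 488.5, 235.3]
tool_rot: [0.0, 0.229, 0.974, -0.0]
force: [1.1, -0.4, 0.4]
grip_width: 94.9
grip_force: 0.0
```

Request:
move_arm(moves=[-0.757,-0.674,0.027,0,0,0.283,-0.757,-0.674,0.027,0,0,0.283,-0.757,-0.674,0.027,0,0,0.283])

```text
time: 4.45
tool_pos: [267.0, 347.6, 231.5]
tool_rot: [0.0, 0.336, 0.942, 0.0]
force: [0.3, -0.2, 0.4]
grip_width: 95.5
grip_force: 0.0
```

Request:
move_arm(moves=[-0.887,-0.491,0.027,0,0,0.283,-0.887,-0.491,0.027,0,0,0.283,-0.887,-0.491,0.027,0,0,0.283])

```text
time: 4.82
tool_pos: [323.8, 206.5, 227.6]
tool_rot: [0.0, 0.438, 0.899, 0.0]
force: [-0.1, 0.4, 0.3]
grip_width: 95.0
grip_force: 0.0
```

Request:
move_arm(moves=[-0.974,-0.283,0.027,0,0,0.283,-0.974,-0.283,0.027,0,0,0.283,-0.974,-0.283,0.027,0,0,0.283])

```text
time: 5.2
tool_pos: [380.8, 65.1, 223.8]
tool_rot: [0.001, 0.536, 0.844, 0.0]
force: [0.2, -0.4, 0.2]
grip_width: 95.0
grip_force: 0.0
```

Request:
move_arm(moves=[-1,-0.061,0.027,0,0,0.283,-1,-0.061,0.027,0,0,0.283,-1,-0.061,0.027,0,0,0.283])

```text
time: 5.58
tool_pos: [436.9, -74.5, 219.5]
tool_rot: [0.0, 0.626, 0.78, -0.0]
force: [1.1, -0.4, 0.8]
grip_width: 95.0
grip_force: 0.0
```

Request:
move_arm(moves=[-1,0.163,0.027,0,0,0.283,-1,0.163,0.027,0,0,0.283,-1,0.163,0.027,0,0,0.283,-1,0.163,0.027,0,0,0.283])

```text
time: 6.08
tool_pos: [493.4, -214.1, 215.1]
tool_rot: [-0.0, 0.708, 0.706, -0.0]
force: [-0.5, 0.2, -0.4]
grip_width: 94.9
grip_force: 0.0
```

Request:
move_arm(moves=[0,0,0.33,0,0,0,0,0,0.66,0,0,0,0,0,0.66,0,0,0])

```text
time: 6.45
tool_pos: [489.9, -209.9, 112.1]
tool_rot: [-0.005, 0.707, 0.707, -0.001]
force: [-0.5, -0.2, -0.2]
grip_width: 94.9
grip_force: 0.0
```

Request:
move_arm(moves=[0,0,0,0,0,0,0,0,0,0,0,0,0,0,0,0,0,0,0,0,0,0,0,0,0,0,0,0,0,0,0,0,0,0,0,0], jaw=1)

```text
time: 7.2
tool_pos: [493.2, -212.7, 116.3]
tool_rot: [-0.0, 0.707, 0.707, -0.0]
force: [-0.5, -0.2, -0.1]
grip_width: 40.1
grip_force: 0.0
```

Request:
move_arm(moves=[0,0,0,0,0,0,0,0,0,0,0,0,0,0,0,0,0,0,0,0,0,0,0,0])

```text
time: 7.7
tool_pos: [493.1, -212.6, 116.2]
tool_rot: [-0.0, 0.707, 0.707, -0.0]
force: [-1.4, 0.2, -0.5]
grip_width: 23.4
grip_force: 30.0
```

```bash
python3 - <<'E'
from h import *
p,R=pose(); print(p,arm.get_obs()["grip_width"],arm.get_obs()["force"])
P=np.array([492.3,-278.5]); 
a0=np.arctan2(p[1]-P[1],p[0]-P[0]); print(np.degrees(a0),np.hypot(*(p[:2]-P)))
pc,Rc=np.array([494,-214,116.]),R
def wp(a,p0): 
    return (np.array([*(P+65*np.array([np.cos(a),np.sin(a)])),p0[2]]), down(np.degrees(a-a0)))
A=np.radians(166); b=np.linspace(a0,A,14)
pb,Rb=p,R
for s in (slice(1,7),slice(7,14)):
    ws=[wp(a,p) for a in b[s]]; print("call"); show(pb,Rb,ws); pb,Rb=ws[-1]
E
```

```text
[ 493.06748053 -212.61248339  116.22265726] 23.373956916117326 [-1.37502678  0.17044823 -0.549004  ]
89.33262916928803 65.89198639417573
call
-0.008, -0.045, 0.000, -0.001, -0.000, -0.132
-0.014, -0.089, 0.000, -0.001, -0.000, -0.263
-0.025, -0.132, 0.000, -0.001, -0.000, -0.394
-0.040, -0.174, 0.000, -0.001, -0.000, -0.525
-0.060, -0.214, 0.000, -0.001, -0.000, -0.656
-0.083, -0.252, 0.000, -0.001, -0.000, -0.787
call
-0.002, -0.045, 0.000, 0.000, 0.000, -0.131
-0.008, -0.089, 0.000, 0.000, 0.000, -0.262
-0.019, -0.132, 0.000, 0.000, 0.000, -0.393
-0.034, -0.174, 0.000, 0.000, 0.000, -0.524
-0.054, -0.214, 0.000, 0.000, 0.000, -0.655
-0.077, -0.252, 0.000, 0.000, 0.000, -0.786
-0.104, -0.287, 0.000, 0.000, 0.000, -0.917
```

Request:
move_arm(moves=[-0.006,-0.045,0,0,0,-0.132,-0.012,-0.089,0,0,0,-0.263,-0.023,-0.132,0,0,0,-0.394,-0.04,-0.174,0,0,0,-0.525,-0.06,-0.214,0,0,0,-0.656,-0.083,-0.252,0,0,0,-0.787])

```text
time: 8.45
tool_pos: [454.3, -223.8, 116.2]
tool_rot: [-0.002, 0.458, 0.889, 0.001]
force: [-4.6, 4.6, 3.9]
grip_width: 23.6
grip_force: 30.0
```

Request:
move_arm(moves=[-0.002,-0.045,0,0,0,-0.131,-0.008,-0.089,0,0,0,-0.262,-0.019,-0.132,0,0,0,-0.393,-0.034,-0.174,0,0,0,-0.524,-0.054,-0.214,0,0,0,-0.655,-0.077,-0.252,0,0,0,-0.786,-0.104,-0.287,0,0,0,-0.917,-0.104,-0.287,0,0,0,-0.917,-0.104,-0.287,0,0,0,-0.917])

```text
time: 9.57
tool_pos: [426.5, -261.5, 116.1]
tool_rot: [-0.004, 0.116, 0.993, 0.001]
force: [-13.5, 5.3, 9.8]
grip_width: 23.0
grip_force: 30.0
```

```bash
python3 - <<'E'
from h import *
p,R=pose(); P=np.array([492.3,-278.5]); d=p[:2]-P
print(p,np.degrees(np.arctan2(d[1],d[0])),np.hypot(*d)); h=[]
ims=[]
for i in range(3):
  for c in ["top","side"]:
    im=arm.camera(c)
    if i==0:
        u,v=px(c,[408,-257,75]).astype(int); ims.append(cv2.resize(im[v-45:v+45,u-60:u+60,::-1],(400,300),interpolation=2))
    for q,z in (("handle_hole",79),("hasp_hole",72)):
        for d in arm.spot_point(q,c):
            W=w(c,d["xyz"])
            if np.hypot(*(W[:2]-[408,-257]))<40: print(c,q,round(d["p"],2),ray(c,px(c,W),z)[:2].round(1))
cv2.imwrite("pics/c1.png",np.hstack(ims))
E
```

```text
[ 426.53553905 -261.46056353  116.13409883] 165.47420594074933 67.93604874452802
```

Request:
move_arm(moves=[-0.104,0,0,0,0,0,-0.104,0,0,0,0,0,0,0,0,0,0,0,0,0,0,0,0,0,0,0,0,0,0,0], jaw=-0.2)

```text
time: 11.1
tool_pos: [429.0, -262.7, 116.4]
tool_rot: [0.0, 0.116, 0.993, -0.0]
force: [0.2, -0.1, 0.2]
grip_width: 56.5
grip_force: 0.0
```

Request:
move_arm(moves=[0,0,-0.4,0,0,0,0,0,-0.8,0,0,0,0,0.4,-0.9,0,0,0,0,0.8,-0.9,0,0,0,0,1,-0.9,0,0,0,0,1,-0.9,0,0,0])

```text
time: 11.85
tool_pos: [464.3, -115.3, 251.6]
tool_rot: [0.0, 0.114, 0.993, -0.0]
force: [0.0, -0.3, 0.4]
grip_width: 57.0
grip_force: 0.0
```

```bash
python3 - <<'E'
from h import *
print(arm.get_obs()["tool_pos"])
ims=[]
for i in range(3):
  for c in ["top","side"]:
    im=arm.camera(c)
    if i==0:
        u,v=px(c,[430,-257,75]).astype(int); ims.append(cv2.resize(im[v-45:v+45,u-60:u+60,::-1],(400,300),interpolation=2))
    for q,z in (("handle_hole",79),("hasp_hole",72),("handle_grip",106)):
        for d in arm.spot_point(q,c):
            W=w(c,d["xyz"])
            if np.hypot(*(W[:2]-[408,-257]))<40: print(c,q,round(d["p"],2),ray(c,px(c,W),z)[:2].round(1))
cv2.imwrite("pics/c1.png",np.hstack(ims))
E
```

```text
[ 464.25821189 -115.32831989  251.55873806]
top handle_hole 0.71 [ 405.4 -254.5]
top hasp_hole 0.63 [ 407.9 -255.2]
top handle_grip 0.88 [ 429.4 -261.5]
side handle_hole 0.89 [ 404.5 -250.4]
side hasp_hole 0.81 [ 409.4 -254.6]
side handle_grip 0.66 [ 431.6 -257.5]
top handle_hole 0.71 [ 406.7 -256. ]
top hasp_hole 0.72 [ 404.7 -254.9]
top handle_grip 0.83 [ 429.5 -259.3]
side handle_hole 0.76 [ 407.  -249.2]
side hasp_hole 0.76 [ 409.  -257.1]
side handle_grip 0.73 [ 434.6 -258.2]
top handle_hole 0.58 [ 405.6 -255. ]
top hasp_hole 0.81 [ 409.3 -257.3]
top hasp_hole 0.16 [ 432.3 -266.3]
top handle_grip 0.88 [ 430.1 -262.3]
side handle_hole 0.85 [ 407.8 -253.8]
side hasp_hole 0.96 [ 408.  -255.9]
side handle_grip 0.75 [ 433.6 -260.1]
```

View pics/c1.png

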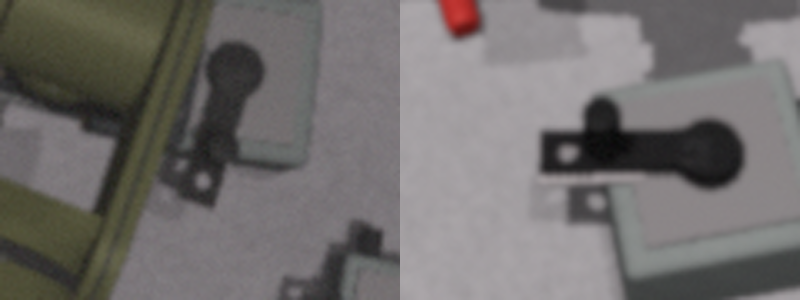

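The crops show the handle lying over the hasp, with a strip of hasp still showing on the near side in the side view. I need a sub-pixel comparison of the two holes.

```bash
python3 - <<'E'
from h import *
out=[]
H=[407.5,-256]
for c in ["top","side"]:
    a=cv2.imread(f"pics/{c}0.png"); b=arm.camera(c)[:,:,::-1]
    u,v=px(c,[*H,75]).astype(int); s=14
    print(c,u,v,"proj hasp z72",px(c,[*H,72]),"handle z79",px(c,[*H,79]), "px/mm x,y",px(c,[H[0]+10,H[1],79])-px(c,[*H,79]),px(c,[H[0],H[1]+10,79])-px(c,[*H,79]))
    out.append(np.hstack([cv2.normalize(cv2.resize(i[v-s:v+s,u-s:u+s],(290,290),interpolation=0),None,0,255,32) for i in (a,b)]))
cv2.imwrite("pics/c2.png",np.vstack(out))
E
```

```text
top 415 308 proj hasp z72 [414.9353086  308.18514794] handle z79 [415.43447621 308.0159458 ] px/mm x,y [-0.03780772 -4.02796899] [-3.99452964 -0.05254081]
side 302 374 proj hasp z72 [302.30170286 375.50824965] handle z79 [302.13608384 373.81363298] px/mm x,y [ 4.66384711 -1.40908677] [-1.36757677 -4.15847282]
```

View pics/c2.png

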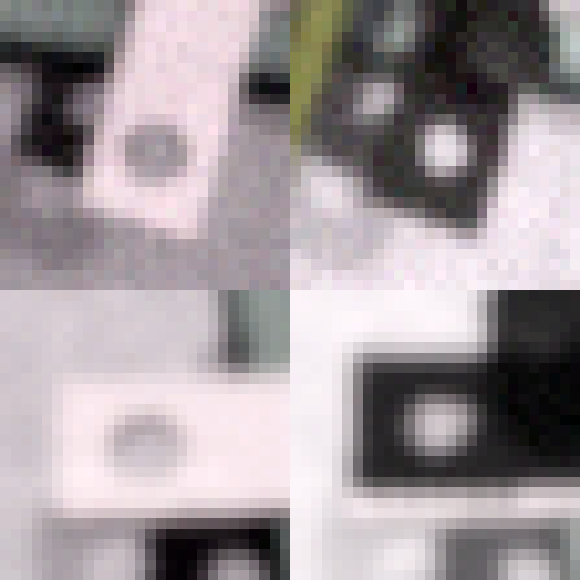

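Crop c2 puts the hasp hole and the handle hole at the same pixel in the top view (415.5, 308) and about 1 px apart in the side view. After allowing for parallax they agree within about 1.5 mm, so the isolator is off. Next is the bolt.

```bash
cat >> h.py <<'E'
from scipy.spatial.transform import Slerp
psi=np.radians(71.66); xh=np.array([np.cos(psi),np.sin(psi),0]); yh=np.array([-np.sin(psi),np.cos(psi),0])
t=np.radians(40); zt=np.sin(t)*xh-np.array([0,0,np.cos(t)]); yt=-yh; RT=Ro.from_matrix(np.c_[np.cross(yt,zt),yt,zt])
G=np.array([568.2,78,165]); 
E
python3 - <<'E'
from h import *
p,R=pose(); print(p, arm.get_obs()["joint_positions"].round(2),arm.get_obs()["time"])
pre=G-146*zt; print(pre)
S=Slerp([0,1],Ro.concatenate([R,RT])); ang=np.degrees((R.inv()*RT).magnitude()); print(ang)
n=12; b=np.linspace(0,1,n+1); pb,Rb=p,R
for k in range(3):
    ws=[(p+(pre-p)*a,S(a)) for a in b[4*k+1:4*k+5]]; print("call"); show(pb,Rb,ws); pb,Rb=ws[-1]
E
```

```text
[ 463.98352396 -116.7698603   251.35398026] [-0.36 -0.28  2.01 -0.    1.41 -1.7 ] 13.15
[538.67055595 -11.08013054 276.8424887 ]
101.18384949245267
call
-0.027, 0.067, -0.014, -0.061, 0.056, 0.168
-0.054, 0.133, -0.028, -0.122, 0.112, 0.336
-0.080, 0.200, -0.042, -0.183, 0.168, 0.504
-0.107, 0.267, -0.057, -0.245, 0.224, 0.672
call
0.012, 0.072, -0.002, -0.061, 0.056, 0.168
0.025, 0.144, -0.003, -0.122, 0.112, 0.336
0.037, 0.217, -0.005, -0.183, 0.168, 0.504
0.049, 0.289, -0.007, -0.245, 0.224, 0.672
call
0.046, 0.055, 0.016, -0.061, 0.056, 0.168
0.091, 0.110, 0.032, -0.122, 0.112, 0.336
0.137, 0.165, 0.048, -0.183, 0.168, 0.504
0.183, 0.220, 0.064, -0.245, 0.224, 0.672
```

Request:
move_arm(moves=[-0.027,0.067,-0.014,-0.061,0.056,0.168,-0.054,0.133,-0.028,-0.122,0.112,0.336,-0.08,0.2,-0.042,-0.183,0.168,0.504,-0.107,0.267,-0.057,-0.245,0.224,0.672,-0.107,0.267,-0.057,-0.245,0.224,0.672])

```text
time: 13.78
tool_pos: [489.0, -82.0, 259.7]
tool_rot: [-0.075, 0.369, 0.921, 0.104]
force: [-0.7, -1.4, 0.3]
grip_width: 56.8
grip_force: 0.0
```

Request:
move_arm(moves=[0.012,0.072,-0.002,-0.061,0.056,0.168,0.025,0.144,-0.003,-0.122,0.112,0.336,0.037,0.217,-0.005,-0.183,0.168,0.504,0.049,0.289,-0.007,-0.245,0.224,0.672,0.049,0.289,-0.007,-0.245,0.224,0.672])

```text
time: 14.4
tool_pos: [513.3, -46.6, 267.9]
tool_rot: [-0.143, 0.59, 0.769, 0.199]
force: [-0.1, 0.8, 0.5]
grip_width: 56.8
grip_force: 0.0
```

Request:
move_arm(moves=[0.046,0.055,0.016,-0.061,0.056,0.168,0.091,0.11,0.032,-0.122,0.112,0.336,0.137,0.165,0.048,-0.183,0.168,0.504,0.183,0.22,0.064,-0.245,0.224,0.672,0.183,0.22,0.064,-0.245,0.224,0.672,0.183,0.22,0.064,-0.245,0.224,0.672])

```text
time: 15.15
tool_pos: [538.6, -11.3, 277.2]
tool_rot: [-0.199, 0.761, 0.552, 0.277]
force: [0.0, 0.3, 0.1]
grip_width: 57.1
grip_force: 0.0
```

```bash
python3 - <<'E'
from h import *
p,R=pose(); print(p, arm.get_obs()["joint_positions"].round(2),arm.get_obs()["time"],np.degrees((R.inv()*RT).magnitude()))
for c in ["top","side"]:
    im=arm.camera(c); cv2.imwrite(f"pics/{c}3.png",im[:,:,::-1])
    for q in ("bolt_grip","guard_rail"):
        print(c,q,[(round(d["p"],2),ray(c,px(c,w(c,d["xyz"])),165 if q[0]=="b" else 278).round()) for d in arm.spot_point(q,c)[:2]])
s=cv2.imread("pics/side3.png"); u,v=px("side",G).astype(int)
cv2.circle(s,tuple(px("side",G).astype(int)),2,(0,0,255),-1)
cv2.imwrite("pics/s3.png",cv2.resize(s[v-110:v+80,u-130:u+120],(750,570)))
print("rows to grasp"); show(p,R,[(G-80*zt,RT),(G-40*zt,RT),(G-6*zt,RT)])
E
```

```text
[538.57098459 -11.28260997 277.17579898] [-0.45 -0.16  1.97  0.69  1.47 -0.26] 15.15 0.24978248588549412
top bolt_grip [(0.64, array([567.,  76., 165.]))]
top guard_rail [(0.95, array([547.,  68., 278.]))]
side bolt_grip []
side guard_rail []
rows to grasp
0.000, 0.000, 0.443, 0.000, 0.002, 0.005
0.001, 0.000, 0.709, 0.000, 0.002, 0.005
0.001, -0.000, 0.936, 0.000, 0.002, 0.005
```

View pics/s3.png

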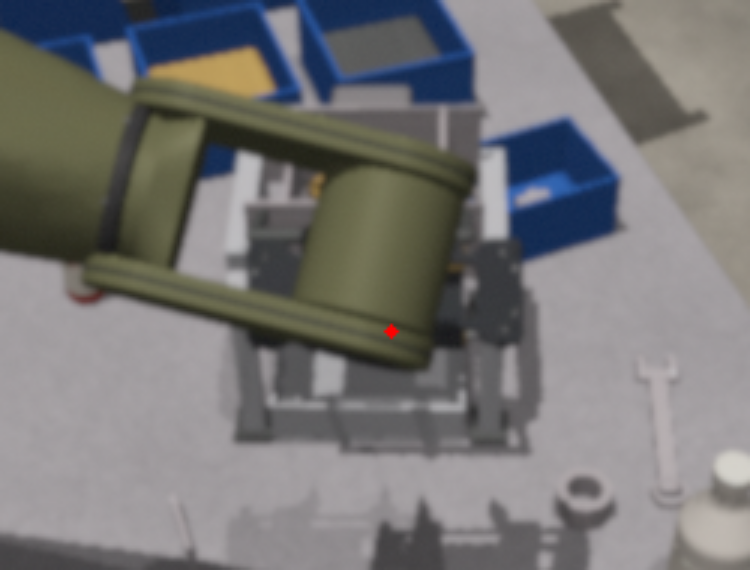

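The arm hides the grip in the side view, where the predicted grip is the red dot at (391,331). The top detection agrees within 2 mm, so I'm going in along the tool axis.

Request:
move_arm(moves=[0,0,0.22,0,0.002,0.005,0,0,0.44,0,0.002,0.005,0,0,0.6,0,0.002,0.005,0,0,0.7,0,0.002,0.005,0,0,0.7,0,0.002,0.005])

```text
time: 16.08
tool_pos: [559.6, 53.5, 195.8]
tool_rot: [-0.202, 0.763, 0.549, 0.277]
force: [-0.3, 0.1, -0.4]
grip_width: 57.1
grip_force: 0.0
```

Request:
move_arm(moves=[0,0,0.1,0,0,0,0,0,0.2,0,0,0,0,0,0.23,0,0,0,0,0,0.23,0,0,0])

```text
time: 16.58
tool_pos: [566.8, 74.4, 169.8]
tool_rot: [-0.201, 0.763, 0.548, 0.278]
force: [-1.2, -0.1, 0.3]
grip_width: 56.9
grip_force: 0.0
```

Request:
move_arm(moves=[0,0,0,0,0,0,0,0,0,0,0,0,0,0,0,0,0,0,0,0,0,0,0,0,0,0,0,0,0,0,0,0,0,0,0,0,0,0,0,0,0,0], jaw=1)

```text
time: 17.45
tool_pos: [567.0, 74.1, 170.3]
tool_rot: [-0.201, 0.763, 0.548, 0.278]
force: [-1.3, 0.0, 0.2]
grip_width: 12.1
grip_force: 30.0
```

Request:
move_arm(moves=[0,0.05,0,0,0,0,0,0.1,0,0,0,0,0,0.15,0,0,0,0,0,0.2,0,0,0,0,0,0.24,0,0,0,0,0,0.275,0,0,0,0,0,0.275,0,0,0,0,0,0.275,0,0,0,0])

```text
time: 18.45
tool_pos: [607.2, 59.9, 170.3]
tool_rot: [-0.199, 0.763, 0.548, 0.278]
force: [-0.0, -5.1, 0.3]
grip_width: 11.8
grip_force: 30.0
```

Request:
move_arm(moves=[0,0,0,0,0,0,0,0,0,0,0,0,0,0,0,0,0,0,0,0,0,0,0,0], jaw=-0.2)

```text
time: 18.95
tool_pos: [606.0, 61.3, 170.1]
tool_rot: [-0.201, 0.763, 0.549, 0.278]
force: [-0.5, -0.1, 0.1]
grip_width: 46.6
grip_force: 0.0
```

Request:
move_arm(moves=[0,0,-0.2,0,0,0,0,0,-0.5,0,0,0,0,0,-0.8,0,0,0,0,0,-1,0,0,0,0,0,-1,0,0,0])

```text
time: 19.58
tool_pos: [576.5, -32.0, 287.3]
tool_rot: [-0.199, 0.763, 0.548, 0.279]
force: [0.1, 0.2, 0.3]
grip_width: 56.9
grip_force: 0.0
```

Request:
move_arm(moves=[0,0,-0.4,0,0,0,0,0,-0.8,0,0,0,0,0,-1,0,0,0,0,0,-1,0,0,0])

```text
time: 20.08
tool_pos: [545.6, -122.9, 400.1]
tool_rot: [-0.2, 0.763, 0.548, 0.278]
force: [-0.9, 0.8, 0.8]
grip_width: 57.4
grip_force: 0.0
```

```bash
python3 - <<'E'
from h import *
o=arm.get_obs(); print(o["tool_pos"],o["time"])
im={c:arm.camera(c)[:,:,::-1] for c in ["top","side"]}
T=np.array(arm.camera_model("top")["world_to_cam"])
for c in im:
    for q in [f"gland{i}_mid" for i in range(1)]+["bolt_grip","tray"]:
        print(c,q,[(round(d["p"],2),w(c,d["xyz"]).round()) for d in arm.spot_point(q,c)[:7]])
a=im["top"]; b=im["side"]
u,v=px("top",[584,190,100]).astype(int); A=cv2.resize(a[v-75:v+75,u-75:u+75],(400,400))
u,v=px("side",[584,190,100]).astype(int); B=cv2.resize(b[v-75:v+75,u-75:u+75],(400,400))
cv2.imwrite("pics/e.png",np.hstack([A,B]))
E
```

```text
[ 545.62476668 -122.89239173  400.10742861] 20.075
top gland0_mid [(0.6, array([608., 167.,  19.]))]
top bolt_grip [(0.73, array([608.,  62., 167.]))]
top tray [(0.55, array([ 762., -150.,    4.]))]
side gland0_mid [(0.59, array([604., 173.,  21.]))]
side bolt_grip []
side tray [(0.83, array([583., 190.,   6.]))]
```

View pics/e.png

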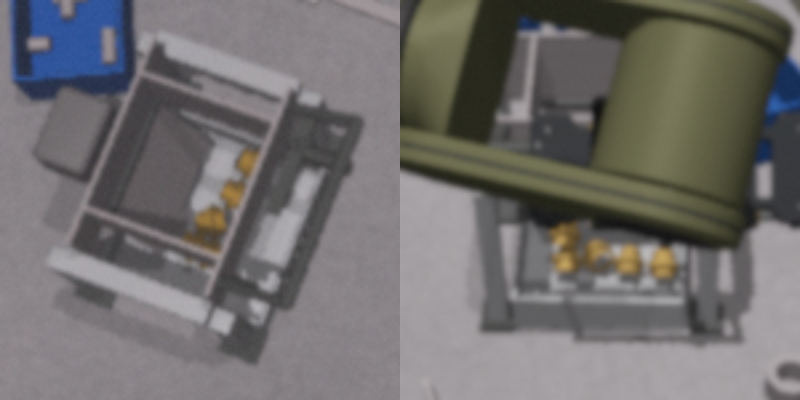

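The top crop shows the floor hanging open and brass parts in the tray. The side crop shows five of them, with one at about (565,235) that may be lying higher. I'll move the arm aside for a clear view.

Request:
move_arm(moves=[0,-0.4,-0.2,0,0,0,0,-0.8,-0.3,0,0,0,0,-1,-0.3,0,0,0,0,-1,-0.3,0,0,0,0,-1,-0.3,0,0,0])

```text
time: 21.1
tool_pos: [394.1, -102.3, 434.1]
tool_rot: [-0.201, 0.763, 0.548, 0.278]
force: [-0.1, 0.3, 0.0]
grip_width: 56.6
grip_force: 0.0
```

Request:
move_arm(moves=[-0.4,-0.4,0,0,0,0,-0.8,-0.8,0,0,0,0,-1,-1,0,0,0,0,-1,-1,0,0,0,0,-1,-1,0,0,0,0])

```text
time: 21.72
tool_pos: [214.8, -163.9, 336.8]
tool_rot: [-0.202, 0.763, 0.547, 0.279]
force: [0.7, 0.4, 0.5]
grip_width: 57.0
grip_force: 0.0
```

```bash
python3 - <<'E'
from h import *
o=arm.get_obs(); print(o["tool_pos"],o["time"])
im={c:arm.camera(c)[:,:,::-1] for c in ["top","side"]}
for c in im:
    for q in ["gland0_mid","tray","handle_hole"]:
      for f in (arm.spot_point,):
        print(c,q,[(round(d["p"],2),w(c,d["xyz"]).round()) for d in f(q,c)[:7]])
u,v=px("top",[584,190,20]).astype(int); A=cv2.resize(im["top"][v-40:v+40,u-40:u+40],(400,400),interpolation=2)
u,v=px("side",[584,190,20]).astype(int); B=cv2.resize(im["side"][v-40:v+40,u-40:u+40],(400,400),interpolation=2)
cv2.imwrite("pics/f.png",np.hstack([A,B]))
print(px("side",[584,190,0]),px("side",[584,190,50]),u,v)
E
```

```text
[ 214.80445385 -163.87198927  336.84237306] 21.725
top gland0_mid [(0.57, array([605., 166.,  19.]))]
top tray [(0.56, array([583., 186.,  -2.]))]
top handle_hole [(0.76, array([ 405., -256.,   77.])), (0.72, array([ 317., -348.,   61.]))]
side gland0_mid [(0.62, array([605., 168.,  22.]))]
side tray [(0.83, array([584., 192.,   6.]))]
side handle_hole [(0.75, array([ 314., -342.,   62.])), (0.61, array([ 405., -254.,   81.]))]
[319.00539381 232.58900095] [318.53752656 219.8291866 ] 318 227
```

View pics/f.png

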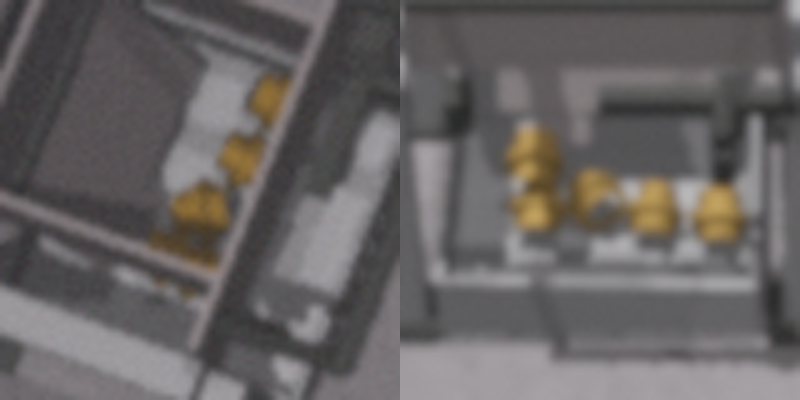

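```bash
python3 - <<'E'
from h import *
for n,(cx,cy) in dict(back=(133,152),fl=(135,210),m=(195,195),r1=(255,207),r2=(320,213)).items():
    uv=[278+cx/5,187+cy/5]
    for z in (19,49):
        P=ray("side",uv,z); d=P[:2]-[584,190]; print(n,z,P.round(),"hopper xy",(d@xh[:2]).round(),(d@yh[:2]).round(), "topcrop",((px("top",P)-px("top",[584,190,20]).astype(int)+40)*5).round())
for i in range(1,5):
  for c in ("top","side"): print(i,c,[(round(d["p"],2),w(c,d["xyz"]).round()) for d in arm.spot_point(f"gland{i}_mid",c)[:5]])
E
```

```text
back 19 [559. 242.  19.] hopper xy 42.0 41.0 topcrop [102. 247.]
back 49 [551. 213.  49.] hopper xy 11.0 38.0 topcrop [150. 253.]
fl 19 [546. 198.  19.] hopper xy -4.0 38.0 topcrop [185. 271.]
fl 49 [539. 170.  49.] hopper xy -33.0 36.0 topcrop [232. 277.]
m 19 [581. 198.  19.] hopper xy 7.0 5.0 topcrop [188. 206.]
m 49 [573. 170.  49.] hopper xy -23.0 4.0 topcrop [234. 212.]
r1 19 [610. 179.  19.] hopper xy -3.0 -28.0 topcrop [227. 154.]
r1 49 [601. 151.  49.] hopper xy -32.0 -28.0 topcrop [273. 160.]
r2 19 [642. 163.  19.] hopper xy -8.0 -64.0 topcrop [260.  95.]
r2 49 [632. 135.  49.] hopper xy -37.0 -63.0 topcrop [306. 102.]
1 top [(0.45, array([547., 188.,  25.]))]
1 side [(0.51, array([542., 197.,  18.]))]
2 top [(0.43, array([639., 151.,  14.])), (0.19, array([808.,  34.,   1.]))]
2 side [(0.44, array([639., 161.,  20.]))]
3 top [(0.3, array([544.,  65., 276.])), (0.21, array([639., 153.,  16.]))]
3 side [(0.59, array([550., 207.,  46.])), (0.21, array([ 406., -257.,   81.]))]
4 top [(0.69, array([586., 190.,  18.])), (0.21, array([585., 185.,   1.]))]
4 side [(0.48, array([584., 191.,  19.]))]
```

```bash
python3 - <<'E'
from h import *
a={i:[] for i in range(5)}
for k in range(10):
    arm.camera("side")
    for i in (3,1,2,0,4):
        for d in arm.spot_point(f"gland{i}_mid","side")[:1]:
            P=w("side",d["xyz"])
            if abs(P[2])<80 and P[1]>100: a[i].append(P)
    if arm.get_obs()["time"]>26: break
for i in a: print(i,len(a[i]),np.mean(a[i],0).round(1),np.std(a[i],0).round(1))
print(arm.get_obs()["time"])
E
```

```text
0 9 [578.1 194.6  19. ] [79.9 66.7  5.9]
1 10 [554.4 193.8  22.3] [29.4 12.3  7.4]
2 9 [635.7 159.   19.6] [10.4  4.7  1.3]
3 8 [504.5 250.   32.2] [87.8 77.3 19. ]
4 9 [581.4 192.4  19.7] [1.7 1.7 1.4]
25.525
```

```bash
python3 - <<'E'
from h import *
for k in range(8):
    arm.camera("side")
    for d in arm.spot_point("gland3_mid","side")[:3]:
        P=w("side",d["xyz"])
        if np.hypot(P[0]-550,P[1]-207)<60: print(round(d["p"],2),P.round(1),px("side",P).round(1))
im=arm.camera("side"); 
for d in arm.trace("gland3_mid","side")[:3]:
    m=d["mask"]; ys,xs=np.where(m); print(round(d["p"],2),m.sum(),xs.min(),xs.max(),ys.min(),ys.max(),xs.mean(),ys.mean())
print(arm.get_obs()["time"])
E
```

```text
0.56 [550.9 206.8  45.6] [305.2 219.7]
0.52 [550.4 204.7  44.4] [305.3 220.5]
0.49 [549.6 208.6  47.3] [304.5 218.9]
0.29 [581.1 192.3  20.4] [317.6 227.2]
0.61 [546.8 208.5  45.9] [303.6 219.5]
0.43 [551.4 204.6  47.2] [305.6 219.8]
0.46 [549.2 210.   46.2] [304.3 218.9]
0.54 [549.2 207.3  48. ] [304.5 219.1]
0.61 [549.5 209.2  46.4] [304.4 219. ]
0.3 276 318 358 204 223 337.8695652173913 209.15942028985506
26.425
```

```bash
python3 -c "
from plant import arm
print(arm.finish_job())"
```

```text
the job is handed in; nothing more can be done
None
```

I handed in the job without getting a verdict back: the isolator is off with its holes within about 1.5 mm, the bolt is drawn about 41 mm, the floor hangs open and all five glands are in the tray, one of them stacked on another with its centre at about 46 mm against the 50 mm limit.

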